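# Sort the sambal ingredients on the courtyard bench

## Task

Get the bench ready for making sambal: put the shallot and the garlic bulb in the red strainer for rinsing, the lime on the stainless steel plate, and the round brown block of palm sugar in the black stone cobek, off to one side. Only when those four are in place, stand the stubby stone pestle upright in the cobek beside the sugar. Leave the strainer, plate, cobek and glass tumbler where they are.

Things in the scene. Friction and masses are not known exactly. Their poses are not given: they have to be found in the camera images.
- shallot_mid (a point): Purple-red shallot standing on its flat root end: 34 mm across, 40 mm tall, widest 15 to 21 mm above its foot, with a small pointed tip. Loose, about 30 g. The point is on its axis, half-way up (20 mm above its foot); its z axis points up through the tip.
- garlic_mid (a point): Cream-white garlic bulb standing on its flat root end: 50 mm across at 16 to 24 mm above its foot, narrowing to a 10 mm neck; 46 mm tall. Loose, about 60 g. The point is on its axis, half-way up (23 mm above its foot); z points up through the neck.
- lime_mid (a point): Green lime standing on a small flat 20 mm wide at its end: 42 mm across, 42 mm tall, widest 15 to 25 mm above its foot. Loose, about 50 g. The point is at its centre, 21 mm above its foot; z points up.
- sugar_mid (a point): Brown palm sugar block, a plain upright cylinder 44 mm in diameter and 30 mm tall. Loose, about 60 g. The point is at its centre, 15 mm above its foot; z points up.
- pestle_mid (a point): Stubby black basalt pestle standing upright on its broad foot: 85 mm tall, foot 42 mm in diameter for its lowest 22 mm, then a shaft 26 to 28 mm in diameter from 38 to 60 mm above the foot and a 30 mm knob above that. Loose, about 220 g. The point is on its axis, half-way up (42.5 mm above its foot); z points up through the knob.
- cobek_in (a point): Black basalt cobek, a heavy (2.8 kg) open round stone mortar dish, 230 mm across the rim and 48 mm tall, walls 15 mm thick, standing loose on the bench. The point is the centre of its flat inner floor, 18 mm above the bench; the inner floor is about 150 mm in diameter and the sloping wall rises 30 mm above it. z points up.
- strainer_in (a point): Red plastic strainer, an open round basin with a flat floor, 190 mm across the rim (two small loop ears reach to 109 mm from its centre) and 50 mm tall, walls 4 mm thick, standing loose on the bench, about 250 g. The point is the centre of its flat inner floor, 5 mm above the bench; the inner floor is about 155 mm in diameter and the wall rises 45 mm above it. z points up.
- plate_in (a point): Round stainless steel plate, 210 mm across and 16 mm tall, standing loose on the bench, about 400 g. The point is the centre of its flat inner floor, 4 mm above the bench; the flat floor is about 160 mm in diameter and the sloping rim rises 12 mm above it. z points up.
- tumbler_mid (a point): Clear glass tumbler, 68 mm across the rim and 88 mm tall, standing loose and empty on the bench beyond the dishes; leave it alone. The point is on its axis, 44 mm above its foot; z points up. (An amber spice jar 70 mm tall stands in the same row.)
There are look-alikes about, which are no part of the job. What is shaped like the part that bears garlic_mid but blue is not meant.

How it is judged (in metres and radians):
On the way, in this order (a step that is already met when the one before it is completed fails the run):
1. shallot and garlic in the strainer, lime on the plate, sugar in the cobek, all four at rest (horizontal distance between each of shallot_mid, garlic_mid and strainer_in below 0.078 m and z of shallot_mid in the frame of strainer_in between 0 and 0.04 m and linear speed of each of shallot, garlic, lime, sugar below 0.03 m/s and z of garlic_mid in the frame of strainer_in between 0 and 0.04 m and horizontal distance between lime_mid and plate_in below 0.085 m and z of lime_mid in the frame of plate_in between 0 and 0.035 m and horizontal distance between sugar_mid and cobek_in below 0.08 m and z of sugar_mid in the frame of cobek_in between 0 and 0.032 m), for 0.2 s.
2. then the pestle standing upright in the cobek (horizontal distance between pestle_mid and cobek_in below 0.075 m and z of pestle_mid in the frame of cobek_in between 0 and 0.055 m and linear speed of pestle below 0.03 m/s and angle between pestle_mid's own z axis and vertical below 0.25 rad), for 0.2 s.
At the end, for the whole second after the job is handed in: Inside and at rest (below 30 mm/s), released: shallot and garlic in the strainer (within 78 mm of its middle), lime on the plate (85 mm), sugar low in the cobek (80 mm), and the pestle standing in the cobek (75 mm, leaning less than 0.25 rad) (all of step 1 and all of step 2); the robot touches nothing.
It fails at once if the strainer, plate or cobek is shoved more than 30 mm (distance of any of strainer_in, plate_in, cobek_in from where it was at the start of the episode above 0.03 m).
It fails at once if the glass tumbler is moved more than 30 mm or knocked over (distance of tumbler_mid from where it was at the start of the episode above 0.03 m or angle between tumbler_mid's own z axis and vertical above 0.4 rad).
It also fails if it takes over 141 s, if anything falls off the work surface, if the arm or the gripper's body presses on something with over 40 N, if the wrist force passes 120 N, or if a joint passes its speed limit or range.

## Robot

A 6-joint arm with a two-finger parallel gripper is mounted at the origin on the work surface. World frame = base frame: x ahead of the robot, y to its left, z up, the work surface at z = 0. Lengths are in mm, angles in rad, forces in N, time in s.
With the tool pointing down it reaches from about 250 to 800 mm from the base axis. Payload 8.5 kg.
Tool frame: the origin (TCP) lies at the very end of the fingers, on their centre line; the grasp point (between the pads) lies env.pinch_z behind it (env.pinch_z is the distance from the TCP to the grasp point, in mm); z points along the fingers, x is the direction in which the jaws open and shut, and the axes are right-handed (so a half turn about z gives the same grasp; the last joint's range is limited). The gripper opens to 85 mm and grips with 20 to 120 N. Pads are 22 mm wide; open, the fingers measure 114 mm over their backs; the gripper's body (76 mm by 85 mm) begins 54 mm behind the grasp point. The pads swing forward as they close: fully open they stand 13 mm farther back than shut.
Start: joints at [0, 0.238, -0.013, 1.319, 0, 1.571], TCP at [524.956, -0, 231.276] pointing down, gripper open.
Joint ranges: [-2.66, 2.66], [-1.03, 1.9], [-1.14, 1.46], [-1.82, 2.27], [-1.45, 1.34], [-3.14, 3.14]. Speed limits (rad/s): [2.22, 2.22, 2.79, 3.14, 3.14, 3.14].

## Interface

Orientations are given as a unit quaternion [w, x, y, z].
In Python, from cell import env gives the robot as it stands. The module is installed in compiled form; this text tells all that it offers.
- The arm moves only by the tool jog_arm, never from a script. Its argument "steps" is a list of rows, each an object with "jaw": the opening, from 0 (shut) to 1 (fully open); "dp": the shift along the tool's x, y, z in m, a list of three; "turn": the turn, a rotation vector about the tool's x, y, z in degrees, a list of three. A call has 1 to 20 rows; each row is the pose to reach, as a shift and turn from the pose measured when the call began, along the tool's axes at that moment; what a row does not reach only later rows make up. A row lasts 1/12 s, in which the tool goes at most 41.7 mm and 7.16 degrees, less where a joint would pass 70% of its speed; a pose out of reach is approached as far as the arm can. A call with a gripper value outside its range is refused whole. The fingers move at their own pace and stop on an object; the grip force is fixed at half the most. Time passes only in rows, so rows that repeat a pose let the fingers close. It gives the time, the measured TCP pose, the force and the opening at its end, in the units of the state.
- env.sense(): the state, without advancing time (a new reading comes with each control period).
- env.grab_frame(name): name is "scene" or "side" or "wrist"; returns a dict with "frame" (480x640x3 uint8, red, green, blue), "mtx" (3x3 intrinsics, pixels), "pose" (4x4, takes a point from camera to world coordinates); the wrist camera has in their place "hand_eye" (4x4, takes a point from camera to tool coordinates, whose origin is the TCP and whose axes are the tool frame's). Camera axes: x right, y up, looking along -z (the intrinsics and any distortion apply to the point x, -y, -z); pixel columns grow to the right and rows downward; lengths in mm; the calibration is good to about 2 mm. A picture is of the moment at which its call begins: read the wrist's pose just before it. There is no depth.
- env.close_job(): hands the job in, once; it reports no verdict.
The state is a dict: "t": time; "q": joint angles; "qvel": joint speeds; "tau": joint torques, N m; "eef_pos": TCP position; "tcp_rot": TCP orientation; "wrist_force": force on the tool from outside, world axes, zero at the start; "torque": the same for the moment, N m; "finger_gap": finger opening in mm.
Only numpy, scipy, OpenCV 4.12 (cv2) and the standard library are available. Lean on these libraries where they do the work, as an engineer would, in place of code of your own. Each camera call takes 0.05 s, during which the arm holds its last target. There are 200 camera calls.

## Working session

There is one attempt and no reset: what is moved stays moved. The work goes in short steps, Python scripts to look and compute and a tool call to move; the robot and the scene stay as the last step left them, time stands still between calls to the robot, and variables do not carry over. Pictures are saved under pics/ and viewed, about 12 in all and at most 16, crops included, and the job is handed in when it is done.

Besides the shell and the picture viewer there is one more tool, called after "Call:" as name(argument=value, ...), one argument or row to a line, values as JSON. jog_arm: Moves the arm, as the interface text tells. Its arguments: {"type":"object","properties":{"steps":{"type":"array"}},"required":["steps"]}

```bash
mkdir -p pics; python3 - <<'E'
from cell import env
import cv2,numpy as np
np.set_printoptions(precision=4,suppress=True)
s=env.sense();print(s['t'],s['eef_pos'],s['tcp_rot'],s['finger_gap'],env.pinch_z)
for n in("scene","side","wrist"):
    d=env.grab_frame(n);cv2.imwrite(f"pics/{n}0.png",d["frame"][:,:,::-1]);print(n,{k:v for k,v in d.items() if k!="frame"})
E
```

```text
0.0 [524.587    0.0034 230.6761] [-0.      1.     -0.     -0.0007] 85.30152155273349 18.700000000000003
scene {'mtx': array([[527.8085,   0.    , 319.8507],
       [  0.    , 527.8085, 232.7186],
       [  0.    ,   0.    ,   1.    ]]), 'pose': array([[  -0.0618,   -0.7715,    0.6332, 1389.0887],
       [   0.998 ,   -0.054 ,    0.0316,   63.3156],
       [   0.0098,    0.6339,    0.7733, 1132.4018],
       [   0.    ,    0.    ,    0.    ,    1.    ]])}
side {'mtx': array([[518.3451,   0.    , 321.3973],
       [  0.    , 518.3451, 236.3429],
       [  0.    ,   0.    ,   1.    ]]), 'pose': array([[ -0.9568,   0.1555,  -0.2458, 262.9687],
       [ -0.2909,  -0.5217,   0.802 , 842.286 ],
       [ -0.0035,   0.8388,   0.5444, 616.2021],
       [  0.    ,   0.    ,   0.    ,   1.    ]])}
wrist {'mtx': array([[405.4536,   0.    , 327.0632],
       [  0.    , 405.4536, 249.8987],
       [  0.    ,   0.    ,   1.    ]]), 'hand_eye': array([[   1.    ,   -0.0003,    0.0022,   -0.0113],
       [   0.0003,   -0.9656,   -0.2599,  -65.7674],
       [   0.0022,    0.2599,   -0.9656, -142.1203],
       [   0.    ,    0.    ,    0.    ,    1.    ]])}
```

View pics/scene0.png

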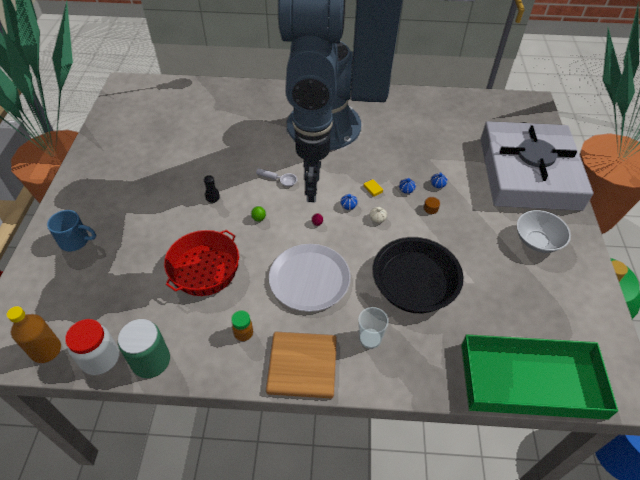

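View pics/side0.png

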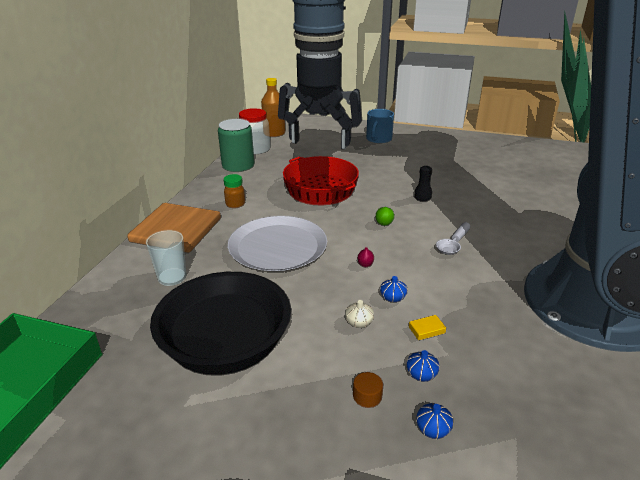

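The scene picture shows these candidates:
- **Garlic:** the white bulb at (378,215). The three blue look-alikes at (349,202), (407,185) and (439,181) are excluded.
- **Shallot:** the only purple object, at (317,219).
- **Lime:** (258,214). The jar's green lid at (242,319) is not it.
- **Sugar:** the brown cylinder at (432,205). The amber jar at (242,328) is not it.
- **Pestle:** the black object at (211,189).

The dishes are the strainer at (203,263), the plate at (310,278) and the cobek at (417,276). Next I measure them and check the choice in one close crop.

```bash
cat > h.py <<'E'
from cell import env
import cv2,numpy as np
from scipy.spatial.transform import Rotation as R
np.set_printoptions(precision=1,suppress=True)
def grab(n):
    s=env.sense();d=env.grab_frame(n);d["s"]=s
    if n=="wrist":
        q=s["tcp_rot"];T=np.eye(4);T[:3,:3]=R.from_quat(np.r_[q[1:],q[0]]).as_matrix();T[:3,3]=s["eef_pos"];d["pose"]=T@d["hand_eye"]
    return d
def rays(d,uv):
    uv=np.atleast_2d(uv).astype(float);K=d["mtx"]
    v=np.c_[(uv[:,0]-K[0,2])/K[0,0],-(uv[:,1]-K[1,2])/K[1,1],-np.ones(len(uv))]
    return d["pose"][:3,3],v@d["pose"][:3,:3].T
def onz(d,uv,z):
    o,v=rays(d,uv);return o+v*((z-o[2])/v[:,2])[:,None]
def tri(views):
    A=np.zeros((3,3));b=np.zeros(3)
    for d,p in views:
        o,v=rays(d,p);v=v[0]/np.linalg.norm(v[0]);P=np.eye(3)-np.outer(v,v);A+=P;b+=P@o
    return np.linalg.solve(A,b)
def proj(d,X):
    p=np.linalg.inv(d["pose"])@np.r_[X,1];K=d["mtx"]
    return np.array([K[0,0]*p[0]/-p[2]+K[0,2],K[1,1]*-p[1]/-p[2]+K[1,2]])
HSV=dict(shallot=((150,80,40),(172,255,255)),lime=((45,120,60),(65,255,255)),garlic=((15,10,140),(40,110,255)),
 sugar=((5,120,40),(14,255,200)),pestle=((0,0,0),(180,255,50)),strainer=((0,150,60),(180,255,255)),cobek=((0,0,0),(180,255,50)),plate=((105,5,120),(135,60,255)))
def blob(d,name,c,r):
    h=cv2.cvtColor(d["frame"],cv2.COLOR_RGB2HSV);m=cv2.inRange(h,*[np.array(x) for x in HSV[name]])
    if name=="strainer": m&=((h[:,:,0]<6)|(h[:,:,0]>174)).astype(np.uint8)*255
    k=np.zeros_like(m);cv2.circle(k,tuple(int(x) for x in c),r,255,-1);m&=k
    m=cv2.morphologyEx(m,cv2.MORPH_CLOSE,np.ones((3,3)))
    cs=cv2.findContours(m,cv2.RETR_EXTERNAL,cv2.CHAIN_APPROX_NONE)[0]
    return max(cs,key=cv2.contourArea)[:,0] if cs else None
def cen(c):
    x,y,w,h=cv2.boundingRect(c);return np.array([x+(w-1)/2,y+(h-1)/2]),(w,h)
E
python3 - <<'E'
from h import *
a,b=grab("scene"),grab("side")
P=dict(shallot=((317,219),(366,258),20),garlic=((378,215),(360,314),20),lime=((258,214),(385,216),17),sugar=((432,205),(368,389),25),pestle=((211,189),(424,184),28))
for n,(p,q,z) in P.items():
    ca,cb=blob(a,n,p,16 if n!="pestle" else 22),blob(b,n,q,25);(pa,sa),(pb,sb)=cen(ca),cen(cb)
    X=tri([(a,pa),(b,pb)]);print(n,pa,sa,pb,sb,X,"resid",proj(a,X)-pa,proj(b,X)-pb)
for n,p,z in(("strainer",(203,263),50),("plate",(310,278),16),("cobek",(417,276),48)):
    c=blob(a,n,p,55);w=onz(a,c,z)[:,:2].astype(np.float32)
    e=cv2.fitEllipse(w);m=cv2.minEnclosingCircle(w);print(n,"ell",np.array(e[0]),np.array(e[1]),"circ",np.array(m[0]),m[1],
      "box",w.min(0),w.max(0))
A=a["frame"][150:250,190:460];B=b["frame"][160:440,330:470]
im=np.zeros((600,800,3),np.uint8);im[:222,:600]=cv2.resize(A,(600,222));im[230:580,:175]=cv2.resize(B,(175,350))
cv2.imwrite("pics/crop1.png",im[:,:,::-1])
E
```

```text
shallot [317.  219.5] (11, 12) [365.5 256.5] (16, 20) [427.7   6.4  17. ] resid [-0.1 -0.3] [-0.3  0.3]
garlic [378.  214.5] (33, 32) [360. 314.] (51, 51) [398.2 176.8  17.5] resid [-0.1 -0.1] [-0.1  0.1]
lime [258.5 213.5] (14, 14) [384.5 215.5] (18, 18) [ 421.  -158.1   20.5] resid [-0. -0.] [-0.  0.]
sugar [431.5 205. ] (16, 17) [367.5 389.5] (30, 36) [349.8 331.   15.2] resid [0.1 0.1] [ 0.2 -0.2]
pestle [211. 189.] (15, 27) [422.5 183.5] (18, 36) [ 356.5 -301.5   40.6] resid [0.1 0.3] [ 0.3 -0.3]
strainer ell [ 614.6 -273.4] [187.6 207.4] circ [ 611.3 -272.5] 108.92826843261719 box [ 510.9 -370.2] [ 717.8 -181.8]
plate ell [618.2  -1.2] [206.1 206.3] circ [617.9  -1.1] 104.8973159790039 box [ 514.4 -105.3] [721.6 103.7]
cobek ell [613.8 270.2] [220.8 227.8] circ [615.3 270.6] 116.05686950683594 box [500.7 159.8] [730.  382.8]
```

View pics/crop1.png

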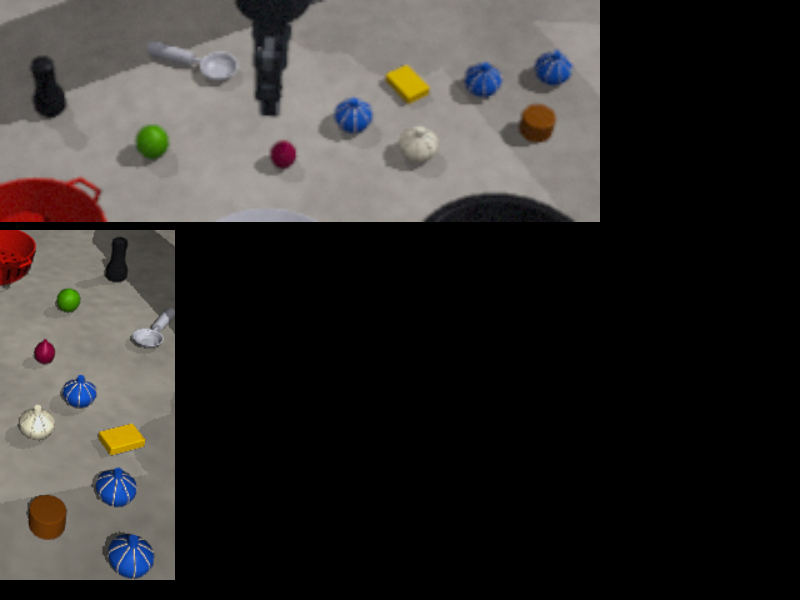

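The crop confirms the choices: the white bulb, purple shallot, green lime, brown cylinder and black pestle each look as described. The triangulated heights and sizes agree too, except the garlic's blob size, because its mask took in the floor. A blue bulb stands close to the sugar. I'm moving above the shallot now.

Call:
jog_arm(
  steps=[
    {"jaw":1,"dp":[-0.097,-0.006,0.11],"turn":[0,0,0]},
    {"jaw":1,"dp":[-0.097,-0.006,0.11],"turn":[0,0,0]},
    {"jaw":1,"dp":[-0.097,-0.006,0.11],"turn":[0,0,0]},
    {"jaw":1,"dp":[-0.097,-0.006,0.11],"turn":[0,0,0]},
    {"jaw":1,"dp":[-0.097,-0.006,0.11],"turn":[0,0,0]},
    {"jaw":1,"dp":[-0.097,-0.006,0.11],"turn":[0,0,0]},
    {"jaw":1,"dp":[-0.097,-0.006,0.11],"turn":[0,0,0]},
  ],
)

```text
t: 0.83
eef_pos: [429.5, 6.0, 122.2]
tcp_rot: [-0.0, 1.0, 0.0, 0.001]
wrist_force: [0.7, 0.2, 0.7]
finger_gap: 85.3
```

```bash
python3 - <<'E'
from h import *
d=grab("wrist");print(d["s"]["eef_pos"],d["s"]["t"]);cv2.imwrite("pics/w1.png",d["frame"][:,:,::-1])
for n,X in dict(shallot=(427.7,6.4,17)).items():
    p=proj(d,X);c=blob(d,n,p,60);pc,s=cen(c);print(n,p,pc,s,onz(d,pc,18))
# blue bulbs from the scene view at height 18
a=grab("scene");print(onz(a,[(349,202),(407,186),(439,181),(378,215)],20))
E
```

```text
[429.5   6.  122.2] 0.8333
shallot [324.8 248.1] [327. 260.] (1, 1) [[429.1  -1.2  18. ]]
[[358.8  94.1  20. ]
 [282.7 262.9  20. ]
 [255.1 358.9  20. ]
 [402.6 176.7  20. ]]
```

View pics/w1.png

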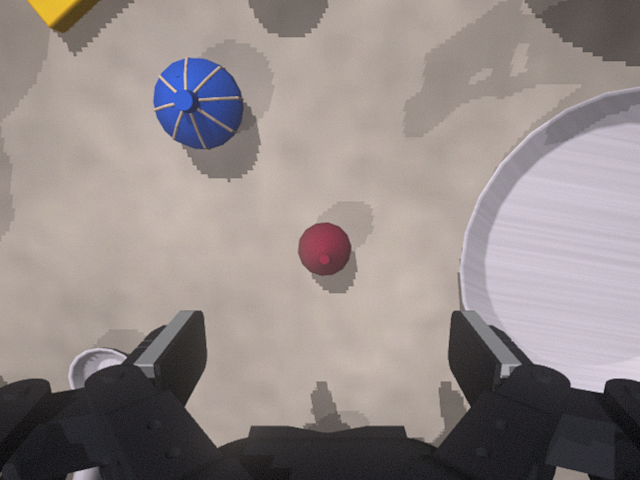

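The shallot's centre is at (325,249) in the picture, against a predicted (325,248), so the triangulation is good. The blue bulb at (198,103) and the plate on the right stay clear. Grasping now.

Call:
jog_arm(
  steps=[
    {"jaw":1,"dp":[-0.002,0,0.04],"turn":[0,0,0]},
    {"jaw":1,"dp":[-0.002,0,0.08],"turn":[0,0,0]},
    {"jaw":1,"dp":[-0.002,0,0.11],"turn":[0,0,0]},
    {"jaw":1,"dp":[-0.002,0,0.12],"turn":[0,0,0]},
    {"jaw":1,"dp":[-0.002,0,0.12],"turn":[0,0,0]},
    {"jaw":0,"dp":[-0.002,0,0.12],"turn":[0,0,0]},
    {"jaw":0,"dp":[-0.002,0,0.12],"turn":[0,0,0]},
    {"jaw":0,"dp":[-0.002,0,0.12],"turn":[0,0,0]},
    {"jaw":0,"dp":[-0.002,0,0.12],"turn":[0,0,0]},
    {"jaw":0,"dp":[-0.002,0,0.12],"turn":[0,0,0]},
    {"jaw":0,"dp":[-0.002,0,0.12],"turn":[0,0,0]},
    {"jaw":0,"dp":[-0.002,0,0.12],"turn":[0,0,0]},
    {"jaw":0,"dp":[-0.002,0,0.12],"turn":[0,0,0]},
  ],
)

```text
t: 2.02
eef_pos: [429.2, 6.0, 3.6]
tcp_rot: [-0.0, 1.0, -0.0, 0.002]
wrist_force: [-1.1, -0.4, 11.5]
finger_gap: 30.8
```

Call:
jog_arm(
  steps=[
    {"jaw":0,"dp":[0,0,-0.03],"turn":[0,0,0]},
    {"jaw":0,"dp":[0,0,-0.07],"turn":[0,0,0]},
    {"jaw":0,"dp":[0,0,-0.11],"turn":[0,0,0]},
    {"jaw":0,"dp":[0,0,-0.126],"turn":[0,0,0]},
    {"jaw":0,"dp":[0.03,0.03,-0.126],"turn":[0,0,0]},
    {"jaw":0,"dp":[0.05,0.06,-0.126],"turn":[0,0,0]},
    {"jaw":0,"dp":[0.07,0.09,-0.126],"turn":[0,0,0]},
    {"jaw":0,"dp":[0.09,0.12,-0.126],"turn":[0,0,0]},
    {"jaw":0,"dp":[0.11,0.15,-0.126],"turn":[0,0,0]},
    {"jaw":0,"dp":[0.13,0.18,-0.126],"turn":[0,0,0]},
    {"jaw":0,"dp":[0.15,0.21,-0.126],"turn":[0,0,0]},
    {"jaw":0,"dp":[0.17,0.235,-0.126],"turn":[0,0,0]},
    {"jaw":0,"dp":[0.184,0.246,-0.126],"turn":[0,0,0]},
    {"jaw":0,"dp":[0.184,0.246,-0.126],"turn":[0,0,0]},
    {"jaw":0,"dp":[0.184,0.246,-0.126],"turn":[0,0,0]},
  ],
)

```text
t: 3.27
eef_pos: [612.7, -240.6, 130.3]
tcp_rot: [-0.0, 1.0, -0.001, 0.002]
wrist_force: [-0.6, 1.4, 0.3]
finger_gap: 30.6
```

```bash
python3 - <<'E'
from h import *
d=grab("wrist");print(d["s"]["eef_pos"],d["s"]["t"],d["s"]["finger_gap"]);cv2.imwrite("pics/w2.png",d["frame"][:,:,::-1])
E
```

```text
[ 612.7 -240.6  130.3] 3.2667 30.62766355908756
```

View pics/w2.png

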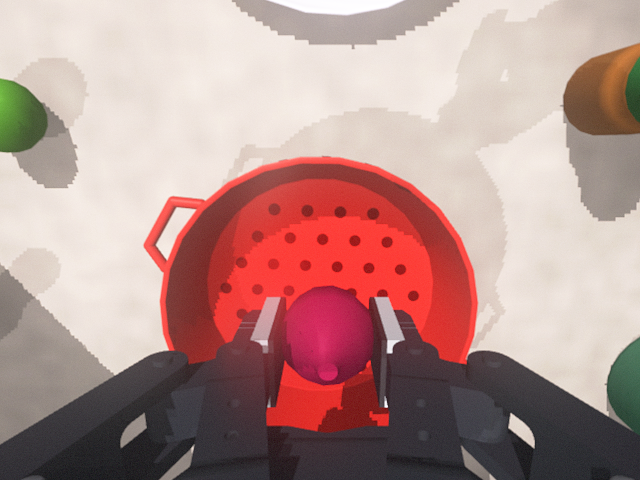

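The shallot is held at (328,335) and the strainer lies below it, with clear walls around the fingers. Lowering and releasing.

Call:
jog_arm(
  steps=[
    {"jaw":0,"dp":[0,0,0.04],"turn":[0,0,0]},
    {"jaw":0,"dp":[0,0,0.08],"turn":[0,0,0]},
    {"jaw":0,"dp":[0,0,0.11],"turn":[0,0,0]},
    {"jaw":0,"dp":[0,0,0.121],"turn":[0,0,0]},
    {"jaw":0,"dp":[0,0,0.121],"turn":[0,0,0]},
    {"jaw":0,"dp":[0,0,0.121],"turn":[0,0,0]},
    {"jaw":0.65,"dp":[0,0,0.121],"turn":[0,0,0]},
    {"jaw":0.65,"dp":[0,0,0.121],"turn":[0,0,0]},
    {"jaw":0.65,"dp":[0,0,0.121],"turn":[0,0,0]},
    {"jaw":0.65,"dp":[0,0,0.121],"turn":[0,0,0]},
    {"jaw":0.65,"dp":[0,0,0.121],"turn":[0,0,0]},
    {"jaw":0.65,"dp":[0,0,0.1],"turn":[0,0,0]},
    {"jaw":0.65,"dp":[0,0,0.07],"turn":[0,0,0]},
    {"jaw":0.65,"dp":[0,0,0.03],"turn":[0,0,0]},
    {"jaw":0.65,"dp":[0,0,0],"turn":[0,0,0]},
    {"jaw":0.65,"dp":[0,0,0],"turn":[0,0,0]},
  ],
)

```text
t: 4.65
eef_pos: [615.0, -241.1, 137.6]
tcp_rot: [0.002, 1.0, -0.0, 0.007]
wrist_force: [0.2, -0.2, -0.1]
finger_gap: 55.1
```

```bash
python3 - <<'E'
from h import *
d=grab("wrist");print(d["s"]["eef_pos"],d["s"]["t"],d["s"]["finger_gap"]);cv2.imwrite("pics/w3.png",d["frame"][:,:,::-1])
a=grab("scene");h=cv2.cvtColor(a["frame"],cv2.COLOR_RGB2HSV);print(h[214:217,372:386,:].reshape(-1,3)[::5],h[235,378],h[225,330])
h=cv2.cvtColor(a["frame"],cv2.COLOR_RGB2HSV)
b=grab("side")
HSV["garlic"]=((18,25,150),(40,110,255))
r=[]
for dd,p in((a,(378,215)),(b,(360,316))):
    hh=cv2.cvtColor(dd["frame"],cv2.COLOR_RGB2HSV);print(hh[int(p[1]),int(p[0])],hh[int(p[1])+25,int(p[0])-25])
E
```

```text
[ 615.  -241.1  137.6] 4.65 55.12361556663217
[[ 23  28 148]
 [ 25  25 171]
 [ 20  30 185]
 [ 21  34 142]
 [ 21  29 183]
 [ 22  25 196]
 [ 25  28 154]
 [ 21  25 190]
 [ 23  24 188]] [ 17  14 168] [ 18  15 166]
[ 21  29 183] [ 12  16 159]
[ 70   3 230] [ 19  28 126]
```

View pics/w3.png

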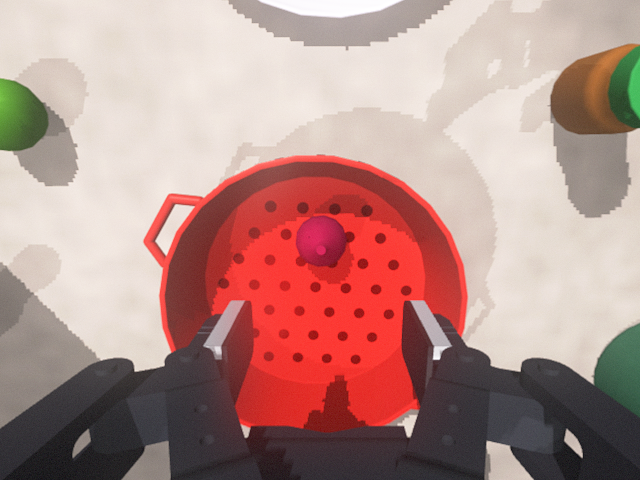

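The shallot stands in the strainer at (321,241). Next is the lime at (421,-158).

Call:
jog_arm(
  steps=[
    {"jaw":1,"dp":[-0.04,-0.017,0],"turn":[0,0,0]},
    {"jaw":1,"dp":[-0.08,-0.034,0.01],"turn":[0,0,0]},
    {"jaw":1,"dp":[-0.12,-0.051,0.02],"turn":[0,0,0]},
    {"jaw":1,"dp":[-0.16,-0.068,0.03],"turn":[0,0,0]},
    {"jaw":1,"dp":[-0.194,-0.083,0.04],"turn":[0,0,0]},
    {"jaw":1,"dp":[-0.194,-0.083,0.05],"turn":[0,0,0]},
    {"jaw":1,"dp":[-0.194,-0.083,0.08],"turn":[0,0,0]},
    {"jaw":1,"dp":[-0.194,-0.083,0.11],"turn":[0,0,0]},
    {"jaw":1,"dp":[-0.194,-0.083,0.134],"turn":[0,0,0]},
    {"jaw":1,"dp":[-0.194,-0.083,0.134],"turn":[0,0,0]},
    {"jaw":0,"dp":[-0.194,-0.083,0.134],"turn":[0,0,0]},
    {"jaw":0,"dp":[-0.194,-0.083,0.134],"turn":[0,0,0]},
    {"jaw":0,"dp":[-0.194,-0.083,0.134],"turn":[0,0,0]},
    {"jaw":0,"dp":[-0.194,-0.083,0.134],"turn":[0,0,0]},
    {"jaw":0,"dp":[-0.194,-0.083,0.134],"turn":[0,0,0]},
    {"jaw":0,"dp":[-0.194,-0.083,0.134],"turn":[0,0,0]},
    {"jaw":0,"dp":[-0.194,-0.083,0.134],"turn":[0,0,0]},
  ],
)

```text
t: 6.22
eef_pos: [419.8, -157.5, -1.5]
tcp_rot: [0.001, 1.0, -0.0, 0.004]
wrist_force: [-6.3, 1.9, 29.2]
finger_gap: 40.1
```

Call:
jog_arm(
  steps=[
    {"jaw":0,"dp":[0,0,-0.02],"turn":[0,0,0]},
    {"jaw":0,"dp":[0,0,-0.06],"turn":[0,0,0]},
    {"jaw":0,"dp":[0.01,-0.01,-0.1],"turn":[0,0,0]},
    {"jaw":0,"dp":[0.03,-0.024,-0.12],"turn":[0,0,0]},
    {"jaw":0,"dp":[0.06,-0.048,-0.12],"turn":[0,0,0]},
    {"jaw":0,"dp":[0.09,-0.072,-0.12],"turn":[0,0,0]},
    {"jaw":0,"dp":[0.12,-0.096,-0.12],"turn":[0,0,0]},
    {"jaw":0,"dp":[0.15,-0.12,-0.12],"turn":[0,0,0]},
    {"jaw":0,"dp":[0.18,-0.144,-0.12],"turn":[0,0,0]},
    {"jaw":0,"dp":[0.198,-0.156,-0.12],"turn":[0,0,0]},
    {"jaw":0,"dp":[0.198,-0.156,-0.09],"turn":[0,0,0]},
    {"jaw":0,"dp":[0.198,-0.156,-0.06],"turn":[0,0,0]},
    {"jaw":0,"dp":[0.198,-0.156,-0.03],"turn":[0,0,0]},
    {"jaw":0,"dp":[0.198,-0.156,-0.02],"turn":[0,0,0]},
    {"jaw":0,"dp":[0.198,-0.156,-0.02],"turn":[0,0,0]},
    {"jaw":0,"dp":[0.198,-0.156,-0.02],"turn":[0,0,0]},
  ],
)

```text
t: 7.55
eef_pos: [618.1, -1.6, 21.1]
tcp_rot: [0.001, 1.0, -0.0, 0.004]
wrist_force: [0.5, 1.0, -0.4]
finger_gap: 39.9
```

```bash
python3 - <<'E'
from h import *
d=grab("wrist");print(d["s"]["eef_pos"],d["s"]["t"],d["s"]["finger_gap"]);cv2.imwrite("pics/w4.png",d["frame"][:,:,::-1])
HSV["garlic"]=((18,21,150),(40,110,255));HSV["g2"]=((0,0,170),(180,40,255))
a=grab("scene");b=grab("side")
ca=blob(a,"garlic",(378,215),13);cb=blob(b,"g2",(360,314),20)
(pa,sa),(pb,sb)=cen(ca),cen(cb);X=tri([(a,pa),(b,pb)]);print(pa,sa,pb,sb,X,proj(a,X)-pa,proj(b,X)-pb)
E
```

```text
[618.1  -1.6  21.1] 7.55 39.91550661436025
[379.5 213. ] (16, 13) [360. 312.] (27, 25) [398.  180.1  24.5] [-0.1 -0.2] [-0.3  0.3]
```

View pics/w4.png

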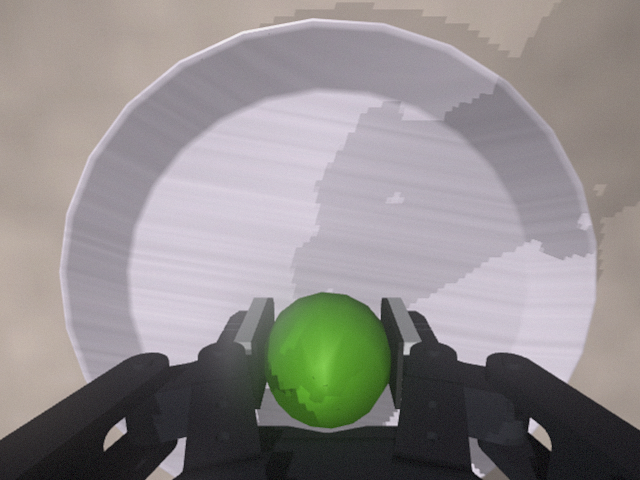

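The lime is held at (328,360), just above the middle of the plate. Lowering and releasing.

Call:
jog_arm(
  steps=[
    {"jaw":0,"dp":[0,0,0.008],"turn":[0,0,0]},
    {"jaw":0,"dp":[0,0,0.016],"turn":[0,0,0]},
    {"jaw":0,"dp":[0,0,0.016],"turn":[0,0,0]},
    {"jaw":0,"dp":[0,0,0.016],"turn":[0,0,0]},
    {"jaw":0.7,"dp":[0,0,0.016],"turn":[0,0,0]},
    {"jaw":0.7,"dp":[0,0,0.015],"turn":[0,0,0]},
    {"jaw":0.7,"dp":[0,0,0.015],"turn":[0,0,0]},
    {"jaw":0.7,"dp":[0,0,0.015],"turn":[0,0,0]},
    {"jaw":0.7,"dp":[0,0,0],"turn":[0,0,0]},
    {"jaw":0.7,"dp":[0,0,-0.03],"turn":[0,0,0]},
    {"jaw":0.7,"dp":[0,0,-0.07],"turn":[0,0,0]},
    {"jaw":0.7,"dp":[0,0,-0.11],"turn":[0,0,0]},
    {"jaw":0.7,"dp":[0,0,-0.12],"turn":[0,0,0]},
    {"jaw":0.7,"dp":[0,0,-0.12],"turn":[0,0,0]},
  ],
)

```text
t: 8.87
eef_pos: [620.1, -1.5, 146.5]
tcp_rot: [0.001, 1.0, -0.0, 0.009]
wrist_force: [0.7, -0.1, -0.2]
finger_gap: 59.8
```

```bash
python3 - <<'E'
from h import *
d=grab("wrist");print(d["s"]["eef_pos"],d["s"]["t"]);c=blob(d,"lime",proj(d,(618,-1,25)),60);p,s=cen(c);print(p,s,proj(d,(618,-1,25)),onz(d,p,25))
E
```

```text
[620.1  -1.5 146.5] 8.8667
[324. 243.] (43, 47) [321.5 241.5] [[619.7  -2.1  25. ]]
```

```bash
cat >> h.py <<'E'
def to(x,y,z):
    "shift in tool axes (m) and turn (deg) to a plain tool-down pose with jaws along world x"
    s=env.sense();q=s["tcp_rot"];T=R.from_quat(np.r_[q[1:],q[0]])
    print("at",s["t"],s["eef_pos"],"dp",np.round(T.inv().apply(np.array([x,y,z])-s["eef_pos"])/1000,4),"turn",(T.inv()*R.from_quat([1,0,0,0])).as_rotvec(degrees=True))
E
python3 -c "
from h import *
grab('side');to(399,178,100);to(399,178,4)"
```

```text
at 8.9667 [617.9  -1.5 142.3] dp [-0.2 -0.2  0. ] turn [ 0.1 -0.7 -0. ]
at 8.9667 [617.9  -1.5 142.3] dp [-0.2 -0.2  0.1] turn [ 0.1 -0.7 -0. ]
```

```bash
sed -i 's/np.round(T.inv().apply(np.array(\[x,y,z\])-s\["eef_pos"\])\/1000,4)/T.inv().apply(np.array([x,y,z])-s["eef_pos"]).round(1),"mm"/' h.py
python3 -c "
from h import *
to(399,178,100);to(399,178,5)"
```

```text
at 8.9667 [617.9  -1.5 142.3] dp [-219.6 -179.4   39.3] mm turn [ 0.1 -0.7 -0. ]
at 8.9667 [617.9  -1.5 142.3] dp [-220.7 -179.5  134.3] mm turn [ 0.1 -0.7 -0. ]
```

Call:
jog_arm(
  steps=[
    {"jaw":1,"dp":[-0.03,-0.025,0.01],"turn":[0,-0.7,0]},
    {"jaw":1,"dp":[-0.06,-0.05,0.02],"turn":[0,-0.7,0]},
    {"jaw":1,"dp":[-0.09,-0.075,0.03],"turn":[0,-0.7,0]},
    {"jaw":1,"dp":[-0.12,-0.1,0.039],"turn":[0,-0.7,0]},
    {"jaw":1,"dp":[-0.15,-0.125,0.039],"turn":[0,-0.7,0]},
    {"jaw":1,"dp":[-0.18,-0.15,0.039],"turn":[0,-0.7,0]},
    {"jaw":1,"dp":[-0.21,-0.172,0.039],"turn":[0,-0.7,0]},
    {"jaw":1,"dp":[-0.22,-0.179,0.039],"turn":[0,-0.7,0]},
    {"jaw":1,"dp":[-0.22,-0.179,0.039],"turn":[0,-0.7,0]},
    {"jaw":1,"dp":[-0.22,-0.179,0.039],"turn":[0,-0.7,0]},
    {"jaw":1,"dp":[-0.22,-0.179,0.039],"turn":[0,-0.7,0]},
  ],
)

```text
t: 9.88
eef_pos: [399.3, 177.3, 99.8]
tcp_rot: [0.001, 1.0, -0.0, -0.0]
wrist_force: [0.4, -0.0, 0.1]
finger_gap: 85.2
```

```bash
python3 - <<'E'
from h import *
d=grab("wrist");to(399,178,5);cv2.imwrite("pics/w5.png",d["frame"][:,:,::-1]);print(proj(d,(399,178,20)),onz(d,[(320,240)],20),onz(d,[(330,240)],20))
E
```

```text
at 9.9333 [399.5 177.1  99.9] dp [-0.5 -1.1 94.9] mm turn [ 0.1  0.  -0.1]
[327.5 258.6] [[394.8 188.9  20. ]] [[400.4 188.9  20. ]]
```

View pics/w5.png

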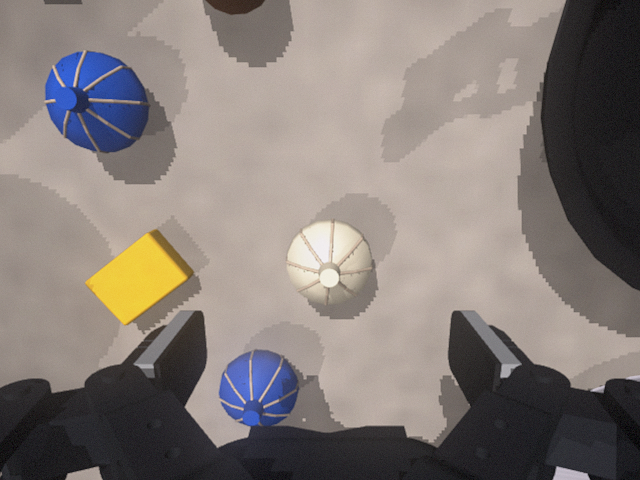

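The garlic is at (330,263), so its centre is about (400.5,175.5). The blue bulbs at (97,103) and (259,388) and the yellow block at (140,277) are clear of the fingers. Grasping now.

Call:
jog_arm(
  steps=[
    {"jaw":1,"dp":[0.001,0.002,0.04],"turn":[0,0,0]},
    {"jaw":1,"dp":[0.001,0.002,0.07],"turn":[0,0,0]},
    {"jaw":1,"dp":[0.001,0.002,0.094],"turn":[0,0,0]},
    {"jaw":1,"dp":[0.001,0.002,0.095],"turn":[0,0,0]},
    {"jaw":0,"dp":[0.001,0.002,0.095],"turn":[0,0,0]},
    {"jaw":0,"dp":[0.001,0.002,0.095],"turn":[0,0,0]},
    {"jaw":0,"dp":[0.001,0.002,0.095],"turn":[0,0,0]},
    {"jaw":0,"dp":[0.001,0.002,0.095],"turn":[0,0,0]},
    {"jaw":0,"dp":[0.001,0.002,0.095],"turn":[0,0,0]},
    {"jaw":0,"dp":[0.001,0.002,0.095],"turn":[0,0,0]},
    {"jaw":0,"dp":[0.001,0.002,0.08],"turn":[0,0,0]},
    {"jaw":0,"dp":[0.001,0.002,0.04],"turn":[0,0,0]},
    {"jaw":0,"dp":[0.001,0.002,0],"turn":[0,0,0]},
    {"jaw":0,"dp":[0.001,0.002,-0.03],"turn":[0,0,0]},
    {"jaw":0,"dp":[0.001,0.002,-0.03],"turn":[0,0,0]},
    {"jaw":0,"dp":[0.001,0.002,-0.03],"turn":[0,0,0]},
  ],
)

```text
t: 11.27
eef_pos: [402.1, 175.9, 132.9]
tcp_rot: [-0.0, 1.0, -0.001, 0.003]
wrist_force: [0.9, -0.2, -1.5]
finger_gap: 46.4
```

```bash
python3 -c "
from h import *
to(612,-307,130);to(612,-307,15)"
```

```text
at 11.2667 [402.1 175.9 132.9] dp [210.7 482.5   3.8] mm turn [-0.  -0.3 -0.1]
at 11.2667 [402.1 175.9 132.9] dp [210.  482.6 118.8] mm turn [-0.  -0.3 -0.1]
```

Call:
jog_arm(
  steps=[
    {"jaw":0,"dp":[0.01,0.02,0],"turn":[0,-0.3,0]},
    {"jaw":0,"dp":[0.022,0.05,0],"turn":[0,-0.3,0]},
    {"jaw":0,"dp":[0.035,0.08,0],"turn":[0,-0.3,0]},
    {"jaw":0,"dp":[0.05,0.115,0],"turn":[0,-0.3,0]},
    {"jaw":0,"dp":[0.065,0.15,0],"turn":[0,-0.3,0]},
    {"jaw":0,"dp":[0.08,0.185,0],"turn":[0,-0.3,0]},
    {"jaw":0,"dp":[0.095,0.22,0],"turn":[0,-0.3,0]},
    {"jaw":0,"dp":[0.11,0.255,0],"turn":[0,-0.3,0]},
    {"jaw":0,"dp":[0.125,0.29,0],"turn":[0,-0.3,0]},
    {"jaw":0,"dp":[0.14,0.325,0],"turn":[0,-0.3,0]},
    {"jaw":0,"dp":[0.155,0.36,0],"turn":[0,-0.3,0]},
    {"jaw":0,"dp":[0.17,0.395,0],"turn":[0,-0.3,0]},
    {"jaw":0,"dp":[0.185,0.43,0.004],"turn":[0,-0.3,0]},
    {"jaw":0,"dp":[0.2,0.462,0.004],"turn":[0,-0.3,0]},
    {"jaw":0,"dp":[0.211,0.482,0.004],"turn":[0,-0.3,0]},
    {"jaw":0,"dp":[0.211,0.482,0.004],"turn":[0,-0.3,0]},
    {"jaw":0,"dp":[0.211,0.482,0.004],"turn":[0,-0.3,0]},
    {"jaw":0,"dp":[0.211,0.482,0.004],"turn":[0,-0.3,0]},
  ],
)

```text
t: 12.77
eef_pos: [611.6, -305.7, 128.9]
tcp_rot: [-0.001, 1.0, -0.001, -0.001]
wrist_force: [-1.0, 0.7, -0.4]
finger_gap: 46.8
```

```bash
python3 - <<'E'
from h import *
d=grab("wrist");to(612,-307,11);print(d["s"]["finger_gap"])
c=blob(d,"strainer",proj(d,(612,-272,50)),230);w=onz(d,c,50)[:,:2];print(w.min(0),w.max(0))
p=proj(d,(614,-241,20));c=blob(d,"shallot",p,50);print(p,cen(c) if c is not None else None)
E
```

```text
at 12.8167 [ 611.6 -305.3  129.3] dp [  0.5   1.9 118.3] mm turn [-0.1  0.1 -0.1]
46.776265046880475
[ 509. -348.] [ 706.2 -183.9]
[332.1 143. ] (array([328.5, 134.5]), (54, 48))
```

Call:
jog_arm(
  steps=[
    {"jaw":0,"dp":[0,0.001,0.035],"turn":[0,0,0]},
    {"jaw":0,"dp":[0,0.001,0.07],"turn":[0,0,0]},
    {"jaw":0,"dp":[0,0.001,0.1],"turn":[0,0,0]},
    {"jaw":0,"dp":[0,0.001,0.117],"turn":[0,0,0]},
    {"jaw":0,"dp":[0,0.001,0.118],"turn":[0,0,0]},
    {"jaw":0,"dp":[0,0.001,0.118],"turn":[0,0,0]},
    {"jaw":0.75,"dp":[0,0.001,0.118],"turn":[0,0,0]},
    {"jaw":0.75,"dp":[0,0.001,0.118],"turn":[0,0,0]},
    {"jaw":0.75,"dp":[0,0.001,0.118],"turn":[0,0,0]},
    {"jaw":0.75,"dp":[0,0.001,0.118],"turn":[0,0,0]},
    {"jaw":0.75,"dp":[0,0.001,0.118],"turn":[0,0,0]},
    {"jaw":0.75,"dp":[0,0.001,0.1],"turn":[0,0,0]},
    {"jaw":0.75,"dp":[0,0.001,0.07],"turn":[0,0,0]},
    {"jaw":0.75,"dp":[0,0.001,0.03],"turn":[0,0,0]},
    {"jaw":0.75,"dp":[0,0.001,0],"turn":[0,0,0]},
    {"jaw":0.75,"dp":[0,0.001,0],"turn":[0,0,0]},
    {"jaw":0.75,"dp":[0,0.001,0],"turn":[0,0,0]},
    {"jaw":0.75,"dp":[0,0.001,0],"turn":[0,0,0]},
  ],
)

```text
t: 14.32
eef_pos: [611.4, -306.2, 129.0]
tcp_rot: [-0.001, 1.0, -0.001, -0.001]
wrist_force: [-0.3, 0.1, -0.4]
finger_gap: 64.3
```

```bash
python3 - <<'E'
from h import *
d=grab("wrist");cv2.imwrite("pics/w6.png",d["frame"][:,:,::-1]);to(350,331,110)
E
```

```text
at 14.3667 [ 611.  -306.   128.2] dp [-261.7 -636.7   20.2] mm turn [-0.1  0.1 -0.1]
```

View pics/w6.png

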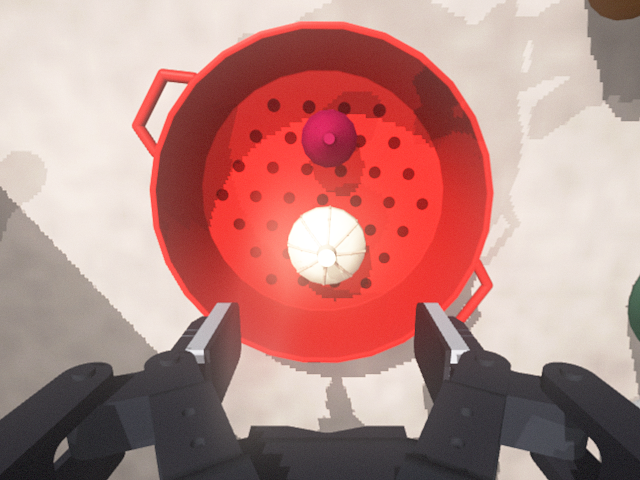

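The shallot at (329,138) and the garlic at (327,246) both stand inside the strainer. On to the sugar, with the jaws along x: the nearest blue bulbs, at (255,359) and (283,263), stay clear.

Call:
jog_arm(
  steps=[
    {"jaw":1,"dp":[-0.008,-0.02,0],"turn":[0,0,0]},
    {"jaw":1,"dp":[-0.02,-0.05,0],"turn":[0,0,0]},
    {"jaw":1,"dp":[-0.035,-0.085,0],"turn":[0,0,0]},
    {"jaw":1,"dp":[-0.05,-0.12,0],"turn":[0,0,0]},
    {"jaw":1,"dp":[-0.065,-0.156,0],"turn":[0,0,0]},
    {"jaw":1,"dp":[-0.08,-0.192,0],"turn":[0,0,0]},
    {"jaw":1,"dp":[-0.095,-0.228,0],"turn":[0,0,0]},
    {"jaw":1,"dp":[-0.11,-0.264,0],"turn":[0,0,0]},
    {"jaw":1,"dp":[-0.125,-0.3,0],"turn":[0,0,0]},
    {"jaw":1,"dp":[-0.14,-0.336,0],"turn":[0,0,0]},
    {"jaw":1,"dp":[-0.155,-0.372,0],"turn":[0,0,0]},
    {"jaw":1,"dp":[-0.17,-0.408,0],"turn":[0,0,0]},
    {"jaw":1,"dp":[-0.185,-0.445,0],"turn":[0,0,0]},
    {"jaw":1,"dp":[-0.2,-0.482,0],"turn":[0,0,0]},
    {"jaw":1,"dp":[-0.215,-0.52,0],"turn":[0,0,0]},
    {"jaw":1,"dp":[-0.23,-0.556,0.005],"turn":[0,0,0]},
    {"jaw":1,"dp":[-0.245,-0.592,0.01],"turn":[0,0,0]},
    {"jaw":1,"dp":[-0.258,-0.625,0.02],"turn":[0,0,0]},
    {"jaw":1,"dp":[-0.262,-0.637,0.02],"turn":[0,0,0]},
    {"jaw":1,"dp":[-0.262,-0.637,0.02],"turn":[0,0,0]},
  ],
)

```text
t: 16.03
eef_pos: [347.8, 333.0, 108.6]
tcp_rot: [-0.0, 1.0, 0.001, -0.002]
wrist_force: [0.8, 0.0, 0.5]
finger_gap: 85.6
```

```bash
python3 - <<'E'
from h import *
grab("side");d=grab("wrist");X=(350,331,15);p=proj(d,X)
HSV["sugar"]=((3,80,20),(18,255,255));c=blob(d,"sugar",p,70)
if c is not None: pc,s=cen(c);print(p,pc,s,onz(d,pc,18))
to(350,331,5)
E
```

```text
[331.2 254.4] [332.  258.5] (75, 80) [[350.5 329.3  18. ]]
at 16.1333 [349.  330.7 109.3] dp [  1.4  -0.2 104.3] mm turn [-0.   0.2  0. ]
```

Call:
jog_arm(
  steps=[
    {"jaw":1,"dp":[0.001,0.001,0.04],"turn":[0,0,0]},
    {"jaw":1,"dp":[0.001,0.001,0.075],"turn":[0,0,0]},
    {"jaw":1,"dp":[0.001,0.001,0.1],"turn":[0,0,0]},
    {"jaw":1,"dp":[0.001,0.001,0.105],"turn":[0,0,0]},
    {"jaw":1,"dp":[0.001,0.001,0.105],"turn":[0,0,0]},
    {"jaw":0,"dp":[0.001,0.001,0.105],"turn":[0,0,0]},
    {"jaw":0,"dp":[0.001,0.001,0.105],"turn":[0,0,0]},
    {"jaw":0,"dp":[0.001,0.001,0.105],"turn":[0,0,0]},
    {"jaw":0,"dp":[0.001,0.001,0.105],"turn":[0,0,0]},
    {"jaw":0,"dp":[0.001,0.001,0.105],"turn":[0,0,0]},
    {"jaw":0,"dp":[0.001,0.001,0.105],"turn":[0,0,0]},
    {"jaw":0,"dp":[0.001,0.001,0.09],"turn":[0,0,0]},
    {"jaw":0,"dp":[0.001,0.001,0.05],"turn":[0,0,0]},
    {"jaw":0,"dp":[0.001,0.001,0.01],"turn":[0,0,0]},
    {"jaw":0,"dp":[0.001,0.001,-0.03],"turn":[0,0,0]},
    {"jaw":0,"dp":[0.001,0.001,-0.03],"turn":[0,0,0]},
    {"jaw":0,"dp":[0.001,0.001,-0.03],"turn":[0,0,0]},
  ],
)

```text
t: 17.55
eef_pos: [351.4, 331.0, 142.4]
tcp_rot: [-0.002, 1.0, 0.0, 0.0]
wrist_force: [-0.4, 0.2, -1.7]
finger_gap: 41.8
```

```bash
python3 - <<'E'
from h import *
grab("side");to(614,310,130)
d=grab("wrist");cv2.imwrite("pics/w7.png",d["frame"][:,:,::-1])
E
```

```text
at 17.6 [350.5 330.1 140.5] dp [263.5  20.2   9.9] mm turn [-0.1  0.1  0. ]
```

Call:
jog_arm(
  steps=[
    {"jaw":0,"dp":[0.02,0.002,0],"turn":[0,0,0]},
    {"jaw":0,"dp":[0.05,0.004,0],"turn":[0,0,0]},
    {"jaw":0,"dp":[0.085,0.006,0],"turn":[0,0,0]},
    {"jaw":0,"dp":[0.12,0.009,0],"turn":[0,0,0]},
    {"jaw":0,"dp":[0.155,0.012,0.003],"turn":[0,0,0]},
    {"jaw":0,"dp":[0.19,0.015,0.006],"turn":[0,0,0]},
    {"jaw":0,"dp":[0.225,0.018,0.01],"turn":[0,0,0]},
    {"jaw":0,"dp":[0.25,0.02,0.01],"turn":[0,0,0]},
    {"jaw":0,"dp":[0.263,0.02,0.01],"turn":[0,0,0]},
    {"jaw":0,"dp":[0.263,0.02,0.01],"turn":[0,0,0]},
    {"jaw":0,"dp":[0.263,0.02,0.01],"turn":[0,0,0]},
    {"jaw":0,"dp":[0.263,0.02,0.01],"turn":[0,0,0]},
  ],
)

```text
t: 18.65
eef_pos: [611.5, 309.4, 127.0]
tcp_rot: [0.0, 1.0, 0.0, -0.003]
wrist_force: [0.1, 0.2, -1.3]
finger_gap: 42.0
```

```bash
python3 - <<'E'
from h import *
grab("side");to(614,310,26);d=grab("wrist");cv2.imwrite("pics/w8.png",d["frame"][:,:,::-1])
print([proj(d,(614.5+x,270.4+y,48)).round() for x,y in((-115,0),(115,0),(0,115),(0,-115))])
E
```

```text
at 18.7 [611.4 309.6 127.6] dp [  3.1  -0.4 101.6] mm turn [0.  0.3 0.1]
[array([141., 323.]), array([528., 324.]), array([335., 121.]), array([333., 481.])]
```

View pics/w8.png

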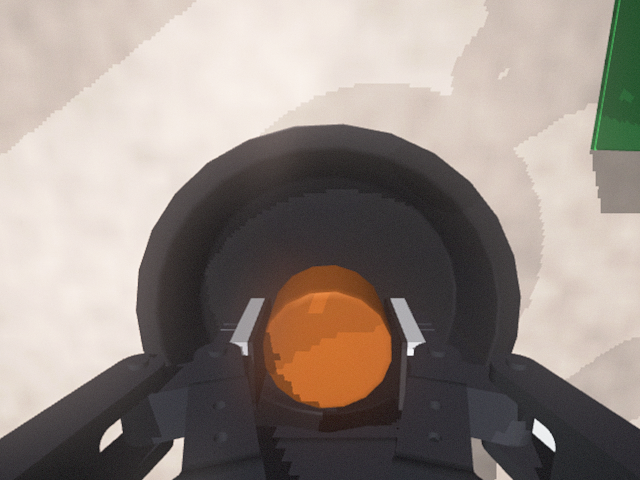

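The sugar is held at (328,340). The cobek's rim spans 138 to 520 px, against a predicted 141 to 528. Lowering.

Call:
jog_arm(
  steps=[
    {"jaw":0,"dp":[0.001,0,0.035],"turn":[0,0,0]},
    {"jaw":0,"dp":[0.001,0,0.07],"turn":[0,0,0]},
    {"jaw":0,"dp":[0.001,0,0.095],"turn":[0,0,0]},
    {"jaw":0,"dp":[0.001,0,0.103],"turn":[0,0,0]},
    {"jaw":0,"dp":[0.001,0,0.103],"turn":[0,0,0]},
    {"jaw":0,"dp":[0.001,0,0.103],"turn":[0,0,0]},
    {"jaw":0.68,"dp":[0.001,0,0.103],"turn":[0,0,0]},
    {"jaw":0.68,"dp":[0.001,0,0.103],"turn":[0,0,0]},
    {"jaw":0.68,"dp":[0.001,0,0.103],"turn":[0,0,0]},
    {"jaw":0.68,"dp":[0.001,0,0.103],"turn":[0,0,0]},
    {"jaw":0.68,"dp":[0.001,0,0.103],"turn":[0,0,0]},
    {"jaw":0.68,"dp":[0.001,0,0.085],"turn":[0,0,0]},
    {"jaw":0.68,"dp":[0.001,0,0.05],"turn":[0,0,0]},
    {"jaw":0.68,"dp":[0.001,0,0.01],"turn":[0,0,0]},
    {"jaw":0.68,"dp":[0.001,0,-0.02],"turn":[0,0,0]},
    {"jaw":0.68,"dp":[0.001,0,-0.02],"turn":[0,0,0]},
    {"jaw":0.68,"dp":[0.001,0,-0.02],"turn":[0,0,0]},
  ],
)

```text
t: 20.17
eef_pos: [613.8, 310.3, 150.5]
tcp_rot: [-0.001, 1.0, 0.001, -0.0]
wrist_force: [0.1, 0.5, -1.6]
finger_gap: 58.3
```

```bash
python3 - <<'E'
from h import *
d=grab("wrist");HSV["sugar"]=((3,80,20),(18,255,255));p=proj(d,(613,310,48));c=blob(d,"sugar",p,60);pc,s=cen(c);print(p,pc,s,onz(d,pc,40))
cv2.imwrite("pics/w9.png",d["frame"][:,:,::-1]);to(356.5,-301.5,170)
E
```

```text
[326.9 250.6] [318.  255.5] (93, 92) [[607.2 304.5  40. ]]
at 20.2167 [612.9 309.8 148.6] dp [-257.2  611.   -20.8] mm turn [-0.   0.2  0.1]
```

View pics/w9.png

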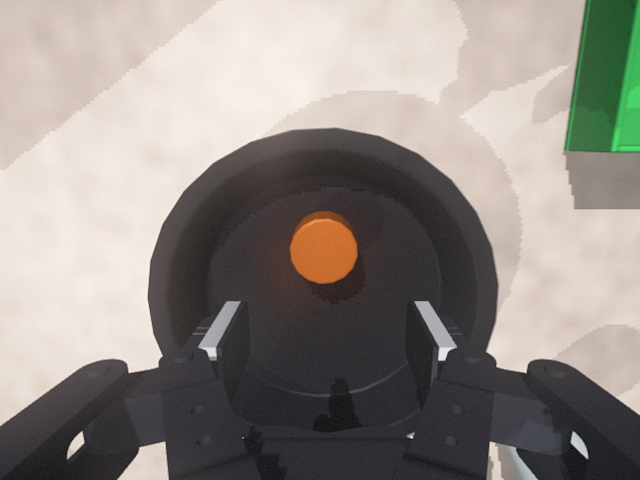

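The sugar stands flat at (324,250), off to one side, with room below it in the picture (toward -y). On to the pestle.

Call:
jog_arm(
  steps=[
    {"jaw":1,"dp":[-0.008,0.02,-0.01],"turn":[0,0,0]},
    {"jaw":1,"dp":[-0.02,0.05,-0.02],"turn":[0,0,0]},
    {"jaw":1,"dp":[-0.035,0.085,-0.02],"turn":[0,0,0]},
    {"jaw":1,"dp":[-0.05,0.12,-0.02],"turn":[0,0,0]},
    {"jaw":1,"dp":[-0.065,0.155,-0.02],"turn":[0,0,0]},
    {"jaw":1,"dp":[-0.08,0.19,-0.02],"turn":[0,0,0]},
    {"jaw":1,"dp":[-0.095,0.225,-0.02],"turn":[0,0,0]},
    {"jaw":1,"dp":[-0.11,0.26,-0.02],"turn":[0,0,0]},
    {"jaw":1,"dp":[-0.125,0.295,-0.02],"turn":[0,0,0]},
    {"jaw":1,"dp":[-0.14,0.33,-0.02],"turn":[0,0,0]},
    {"jaw":1,"dp":[-0.155,0.365,-0.02],"turn":[0,0,0]},
    {"jaw":1,"dp":[-0.17,0.4,-0.02],"turn":[0,0,0]},
    {"jaw":1,"dp":[-0.185,0.435,-0.02],"turn":[0,0,0]},
    {"jaw":1,"dp":[-0.2,0.47,-0.02],"turn":[0,0,0]},
    {"jaw":1,"dp":[-0.215,0.505,-0.02],"turn":[0,0,0]},
    {"jaw":1,"dp":[-0.23,0.54,-0.02],"turn":[0,0,0]},
    {"jaw":1,"dp":[-0.245,0.575,-0.02],"turn":[0,0,0]},
    {"jaw":1,"dp":[-0.255,0.6,-0.02],"turn":[0,0,0]},
    {"jaw":1,"dp":[-0.257,0.611,-0.02],"turn":[0,0,0]},
    {"jaw":1,"dp":[-0.257,0.611,-0.02],"turn":[0,0,0]},
  ],
)

```text
t: 21.88
eef_pos: [355.5, -303.0, 167.9]
tcp_rot: [-0.001, 1.0, -0.001, -0.003]
wrist_force: [0.3, -0.2, -0.0]
finger_gap: 85.3
```

```bash
python3 - <<'E'
from h import *
grab("side");d=grab("wrist");cv2.imwrite("pics/w10.png",d["frame"][:,:,::-1]);print(proj(d,(356.5,-301.5,85)),proj(d,(356.5,-301.5,0)));to(356.5,-301.5,32)
E
```

```text
[329.7 258.6] [329.8 228.3]
at 21.9833 [ 356.2 -300.8  168.2] dp [  1.    1.  136.2] mm turn [-0.1  0.3  0. ]
```

View pics/w10.png

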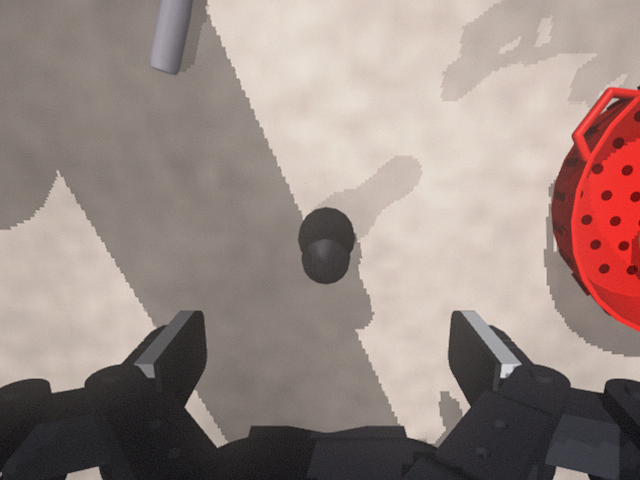

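The knob is at (325,261), so x needs about -2 mm; nothing else stands near the fingers. I'm gripping the shaft with its middle 49 mm up.

Call:
jog_arm(
  steps=[
    {"jaw":1,"dp":[-0.002,0.001,0.04],"turn":[0,0.3,0]},
    {"jaw":1,"dp":[-0.002,0.001,0.08],"turn":[0,0.3,0]},
    {"jaw":1,"dp":[-0.002,0.001,0.115],"turn":[0,0.3,0]},
    {"jaw":1,"dp":[-0.002,0.001,0.14],"turn":[0,0.3,0]},
    {"jaw":1,"dp":[-0.002,0.001,0.14],"turn":[0,0.3,0]},
    {"jaw":0,"dp":[-0.002,0.001,0.14],"turn":[0,0.3,0]},
    {"jaw":0,"dp":[-0.002,0.001,0.14],"turn":[0,0.3,0]},
    {"jaw":0,"dp":[-0.002,0.001,0.14],"turn":[0,0.3,0]},
    {"jaw":0,"dp":[-0.002,0.001,0.14],"turn":[0,0.3,0]},
    {"jaw":0,"dp":[-0.002,0.001,0.14],"turn":[0,0.3,0]},
    {"jaw":0,"dp":[-0.002,0.001,0.14],"turn":[0,0.3,0]},
    {"jaw":0,"dp":[-0.002,0.001,0.14],"turn":[0,0.3,0]},
    {"jaw":0,"dp":[-0.002,0.001,0.14],"turn":[0,0.3,0]},
  ],
)

```text
t: 23.07
eef_pos: [354.4, -302.1, 29.9]
tcp_rot: [-0.0, 1.0, 0.0, 0.001]
wrist_force: [-1.3, 1.9, 10.5]
finger_gap: 29.2
```

```bash
python3 -c "
from h import *
to(355,-302,150);to(612,232,150)"
```

```text
at 23.0667 [ 354.4 -302.1   29.9] dp [   0.9   -0.2 -120.1] mm turn [-0.  -0.1  0. ]
at 23.0667 [ 354.4 -302.1   29.9] dp [ 257.9 -534.2 -119.1] mm turn [-0.  -0.1  0. ]
```

Call:
jog_arm(
  steps=[
    {"jaw":0,"dp":[0,0,-0.02],"turn":[0,0,0]},
    {"jaw":0,"dp":[0,0,-0.05],"turn":[0,0,0]},
    {"jaw":0,"dp":[0,0,-0.085],"turn":[0,0,0]},
    {"jaw":0,"dp":[0,0,-0.115],"turn":[0,0,0]},
    {"jaw":0,"dp":[0.004,-0.008,-0.12],"turn":[0,0,0]},
    {"jaw":0,"dp":[0.015,-0.03,-0.12],"turn":[0,0,0]},
    {"jaw":0,"dp":[0.029,-0.06,-0.12],"turn":[0,0,0]},
    {"jaw":0,"dp":[0.043,-0.09,-0.12],"turn":[0,0,0]},
    {"jaw":0,"dp":[0.058,-0.12,-0.12],"turn":[0,0,0]},
    {"jaw":0,"dp":[0.072,-0.15,-0.12],"turn":[0,0,0]},
    {"jaw":0,"dp":[0.087,-0.18,-0.12],"turn":[0,0,0]},
    {"jaw":0,"dp":[0.101,-0.21,-0.12],"turn":[0,0,0]},
    {"jaw":0,"dp":[0.116,-0.24,-0.12],"turn":[0,0,0]},
    {"jaw":0,"dp":[0.13,-0.268,-0.12],"turn":[0,0,0]},
    {"jaw":0,"dp":[0.14,-0.29,-0.12],"turn":[0,0,0]},
    {"jaw":0,"dp":[0.145,-0.3,-0.12],"turn":[0,0,0]},
    {"jaw":0,"dp":[0.145,-0.3,-0.12],"turn":[0,0,0]},
  ],
)

```text
t: 24.48
eef_pos: [499.7, -0.2, 150.3]
tcp_rot: [-0.001, 1.0, 0.001, 0.001]
wrist_force: [-1.1, -0.7, -1.5]
finger_gap: 28.9
```

```bash
python3 -c "
from h import *
grab('side');to(612,232,145)"
```

```text
at 24.5333 [499.   -1.5 150.2] dp [ 113.5 -233.2    5.5] mm turn [-0.  -0.1  0.1]
```

Call:
jog_arm(
  steps=[
    {"jaw":0,"dp":[0.008,-0.015,0],"turn":[0,0,0]},
    {"jaw":0,"dp":[0.02,-0.04,0],"turn":[0,0,0]},
    {"jaw":0,"dp":[0.034,-0.07,0],"turn":[0,0,0]},
    {"jaw":0,"dp":[0.048,-0.1,0],"turn":[0,0,0]},
    {"jaw":0,"dp":[0.063,-0.13,0],"turn":[0,0,0]},
    {"jaw":0,"dp":[0.077,-0.16,0.002],"turn":[0,0,0]},
    {"jaw":0,"dp":[0.092,-0.19,0.004],"turn":[0,0,0]},
    {"jaw":0,"dp":[0.105,-0.217,0.005],"turn":[0,0,0]},
    {"jaw":0,"dp":[0.112,-0.23,0.005],"turn":[0,0,0]},
    {"jaw":0,"dp":[0.113,-0.233,0.005],"turn":[0,0,0]},
    {"jaw":0,"dp":[0.113,-0.233,0.005],"turn":[0,0,0]},
    {"jaw":0,"dp":[0.113,-0.233,0.005],"turn":[0,0,0]},
  ],
)

```text
t: 25.53
eef_pos: [611.0, 230.1, 145.3]
tcp_rot: [0.0, 1.0, 0.0, 0.0]
wrist_force: [-0.2, -1.0, -2.2]
finger_gap: 29.1
```

```bash
python3 - <<'E'
from h import *
d=grab("wrist");e=grab("scene")
im=np.vstack([cv2.resize(d["frame"],(400,300)),cv2.resize(e["frame"][150:345,150:475],(400,240))])
cv2.imwrite("pics/w11.png",im[:,:,::-1]);to(612,232,49)
E
```

```text
at 25.6333 [611.1 230.  145.8] dp [ 0.7 -2.  96.8] mm turn [-0.  -0.1  0. ]
```

View pics/w11.png

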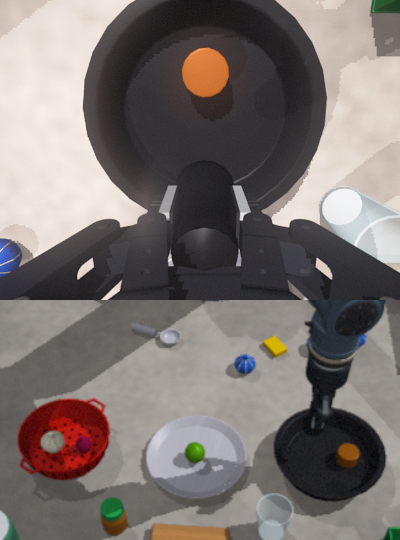

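The pestle is held upright. The sugar is at (205,72), well clear of it; the tumbler at (350,215) is well to the side. The scene crop below shows all four items in place. Lowering to just above the floor and releasing.

Call:
jog_arm(
  steps=[
    {"jaw":0,"dp":[0,-0.003,0.03],"turn":[0,0,0]},
    {"jaw":0,"dp":[0,-0.003,0.06],"turn":[0,0,0]},
    {"jaw":0,"dp":[0,-0.003,0.08],"turn":[0,0,0]},
    {"jaw":0,"dp":[0,-0.003,0.09],"turn":[0,0,0]},
    {"jaw":0,"dp":[0,-0.003,0.096],"turn":[0,0,0]},
    {"jaw":0,"dp":[0,-0.003,0.097],"turn":[0,0,0]},
    {"jaw":0,"dp":[0,-0.003,0.097],"turn":[0,0,0]},
    {"jaw":0,"dp":[0,-0.003,0.097],"turn":[0,0,0]},
  ],
)

```text
t: 26.3
eef_pos: [612.1, 233.2, 50.2]
tcp_rot: [-0.0, 1.0, 0.0, 0.002]
wrist_force: [0.6, -0.2, -1.8]
finger_gap: 29.3
```

Call:
jog_arm(
  steps=[
    {"jaw":0,"dp":[0,0,0.001],"turn":[0,0,0]},
    {"jaw":0,"dp":[0,0,0.002],"turn":[0,0,0]},
    {"jaw":0,"dp":[0,0,0.002],"turn":[0,0,0]},
    {"jaw":0.6,"dp":[0,0,0.002],"turn":[0,0,0]},
    {"jaw":0.6,"dp":[0,0,0.002],"turn":[0,0,0]},
    {"jaw":0.6,"dp":[0,0,0.002],"turn":[0,0,0]},
    {"jaw":0.6,"dp":[0,0,0.002],"turn":[0,0,0]},
    {"jaw":0.6,"dp":[0,0,0.002],"turn":[0,0,0]},
    {"jaw":0.6,"dp":[0,0,-0.01],"turn":[0,0,0]},
    {"jaw":0.6,"dp":[0,0,-0.04],"turn":[0,0,0]},
    {"jaw":0.6,"dp":[0,0,-0.075],"turn":[0,0,0]},
    {"jaw":0.6,"dp":[0,0,-0.11],"turn":[0,0,0]},
    {"jaw":0.6,"dp":[0,0,-0.14],"turn":[0,0,0]},
    {"jaw":0.6,"dp":[-0.05,0,-0.15],"turn":[0,0,0]},
    {"jaw":0.6,"dp":[-0.09,0,-0.15],"turn":[0,0,0]},
    {"jaw":0.6,"dp":[-0.13,0,-0.15],"turn":[0,0,0]},
    {"jaw":0.6,"dp":[-0.16,0,-0.15],"turn":[0,0,0]},
    {"jaw":0.6,"dp":[-0.16,0,-0.15],"turn":[0,0,0]},
    {"jaw":0.6,"dp":[-0.16,0,-0.15],"turn":[0,0,0]},
  ],
)

```text
t: 27.88
eef_pos: [450.0, 233.0, 200.5]
tcp_rot: [-0.001, 1.0, 0.001, 0.002]
wrist_force: [-0.1, 0.6, 0.5]
finger_gap: 51.6
```

```bash
python3 - <<'E'
from h import *
s=env.sense();print(s["t"],s["eef_pos"],s["wrist_force"])
e,f=grab("scene"),grab("side")
im=np.vstack([cv2.resize(e["frame"][150:345,150:475],(500,300)),cv2.resize(f["frame"][120:390,130:480],(385,297))if 0 else cv2.resize(f["frame"][120:390,130:580],(500,300))])
cv2.imwrite("pics/fin.png",im[:,:,::-1])
for n,p,z in(("strainer",(203,263),50),("plate",(310,278),16),("cobek",(417,276),48)):
    c=blob(e,n,p,55);w=onz(e,c,z)[:,:2].astype(np.float32);print(n,np.array(cv2.fitEllipse(w)[0]),np.array(cv2.minEnclosingCircle(w)[0]))
E
```

```text
27.8833 [450.  233.  200.5] [-0.1  0.6  0.5]
strainer [ 614.7 -273.6] [ 611.3 -272.5]
plate [621.8   3.8] [618.2  -0.8]
cobek [613.8 270.1] [615.1 269.8]
```

View pics/fin.png

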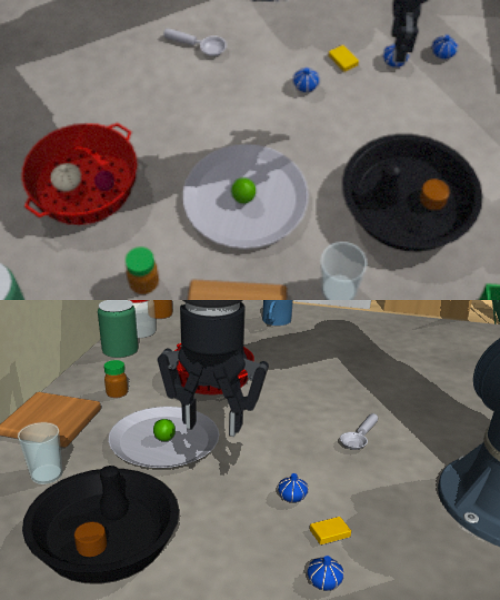

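The pestle stands upright at (113,490) in the side crop, beside the sugar at (90,540). The lime, shallot and garlic are in place, the dishes have not moved and the arm is clear. Handing in.

```bash
python3 -c "
from cell import env
print(env.close_job())"
```

```text
the job is handed in; nothing more can be done
None
```

The bench is set as asked, and I handed the job in at about 28 s of the 141 s allowed; the hand-in gives no verdict. The shallot and garlic are in the strainer, the lime is on the plate, and the sugar sits to one side of the cobek. The pestle went in last and stands upright beside the sugar.

- **Final checks:** the last pictures show all five in place. The strainer and cobek centres measured within about 1 mm of where they started, and the tumbler is standing and looks unmoved, though I did not measure it. The gripper is open, well clear, and reads almost no force.
- **Plate:** its two fits disagreed. The ellipse fit shifted about 6 mm because the lime and shadows cut into the colour mask, while the enclosing circle moved under 1 mm.
- **Lime grasp:** the fingertips pressed the bench with about 29 N, because the move started from a slightly tilted tool. I corrected for tilt after that.
- **Sugar position:** the colour measurement was about 6 mm off because of orange reflection in the bowl, so I judged the sugar's position from the picture.

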